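# Reagent bottles in order of height beside the hot plate

### The job

Stand the four amber reagent bottles upright on the four white tiles of the steel strip, one centred on each tile, in order of height, with the tallest at the end nearest the hot plate and the shortest at the far end. Let no bottle fall over, leave the glass beaker standing where it is, and let go of everything.

Things in the scene. Friction and masses are not known exactly. Their poses are not given: they have to be found in the camera images.
- bottle_xs: The smallest of four loose, screw-capped amber glass reagent bottles with a paper label and black cap, standing upright on the bench: body 34 mm in diameter with straight sides up to 54 mm, then a shoulder up to a cap 23 mm wide and 20 mm high; 78 mm tall over all, about 70 g. Origin: centre of its underside, z up.
- bottle_s: The second smallest of four loose, screw-capped amber glass reagent bottles with a paper label and black cap, standing upright on the bench: body 42 mm in diameter with straight sides up to 64 mm, then a shoulder up to a cap 24 mm wide and 20 mm high; 94 mm tall over all, about 110 g. Origin: centre of its underside, z up.
- bottle_m: The second largest of four loose, screw-capped amber glass reagent bottles with a paper label and black cap, standing upright on the bench: body 49 mm in diameter with straight sides up to 76 mm, then a shoulder up to a cap 25 mm wide and 20 mm high; 110 mm tall over all, about 170 g. Origin: centre of its underside, z up.
- bottle_l: The largest of four loose, screw-capped amber glass reagent bottles with a paper label and black cap, standing upright on the bench: body 56 mm in diameter with straight sides up to 88 mm, then a shoulder up to a cap 26 mm wide and 20 mm high; 126 mm tall over all, about 240 g. Origin: centre of its underside, z up.
- tile_1: Round white ceramic tile, 66 mm across and 4 mm thick, fixed on a dark flat steel strip (370 x 90 x 6 mm); number 1 of four alike, counted from the robot's left (+y) end of the strip, 90 mm apart in a straight row. Origin: centre of its underside; its top is 4 mm above that, 10 mm above the bench. Its y axis runs along the row towards tile 1.
- tile_2: Round white ceramic tile, 66 mm across and 4 mm thick, fixed on a dark flat steel strip (370 x 90 x 6 mm); number 2 of four alike, counted from the robot's left (+y) end of the strip, 90 mm apart in a straight row. Origin: centre of its underside; its top is 4 mm above that, 10 mm above the bench. Its y axis runs along the row towards tile 1.
- tile_3: Round white ceramic tile, 66 mm across and 4 mm thick, fixed on a dark flat steel strip (370 x 90 x 6 mm); number 3 of four alike, counted from the robot's left (+y) end of the strip, 90 mm apart in a straight row. Origin: centre of its underside; its top is 4 mm above that, 10 mm above the bench. Its y axis runs along the row towards tile 1.
- tile_4: Round white ceramic tile, 66 mm across and 4 mm thick, fixed on a dark flat steel strip (370 x 90 x 6 mm); number 4 of four alike, counted from the robot's left (+y) end of the strip, 90 mm apart in a straight row. Origin: centre of its underside; its top is 4 mm above that, 10 mm above the bench. Its y axis runs along the row towards tile 1.
- hotplate: Blue stirring hot plate with a round aluminium top, 200 x 170 mm, 90 mm high, fixed on the bench beyond one end of the row, either on the robot's left (+y) or its right (-y); a wooden rack of test tubes, 200 x 70 mm and 140 mm high, stands beyond the other end. Origin: centre of its underside.
- beaker: Empty clear glass beaker, 60 mm across and 70 mm high, loose, standing among the bottles; not to be moved. (Four bottles and beaker start 85 mm or more apart, centre to centre; two small dropper bottles with rubber bulbs, 28 mm in diameter, stand beyond the row and are no part of the job.) Origin: centre of its underside.
Not all that is in view belongs to the job. What is shaped like the bottle_s but red is not meant.

How it is judged:
By the outcome, as a careful person would: the job done as asked, in the order asked, and still so for the second after the job is handed in, with the robot touching nothing.
It also fails if it takes over 118 s, if anything falls off the work surface, if the arm or the gripper's body presses on something with over 40 N, if the wrist force passes 120 N, or if a joint passes its speed limit or range.

### The arm

A 7-joint arm with a two-finger parallel gripper is mounted at the origin on the work surface. World frame = base frame: x ahead of the robot, y to its left, z up, the work surface at z = 0. Lengths are in mm, angles in rad, forces in N, time in s.
With the tool pointing down it reaches from about 350 to 900 mm from the base axis. Payload 19.9 kg.
Tool frame: the origin (TCP) lies at the very end of the fingers, on their centre line; the grasp point (between the pads) lies 19 mm behind it; z points along the fingers, y is the line along which they close (so a half turn about z gives the same grasp; the last joint's range is limited). The gripper opens to 94 mm and grips with 3 to 60 N. Pads are 16 mm wide; open, the fingers measure 119 mm over their backs; the gripper's body (75 mm by 177 mm) begins 78 mm behind the grasp point.
Start: joints at [1.252, 0.417, -0.01, 1.614, 0.005, 1.111, -0.053], TCP at [170.791, -601.187, 169.325] pointing down, gripper open.
Joint ranges: [-2.81, 2.81], [-0.39, 2.02], [-1.27, 1.25], [0.06, 2.57], [-1.19, 4.33], [0.19, 2], [-2.82, 2.82]. Speed limits (rad/s): [1.89, 1.89, 2.39, 2.39, 3.01, 3.01, 3.01].

### API

Orientations are given as a 3x3 rotation matrix whose columns are the frame's x, y, z axes.
In Python, from station import manip, cams gives the robot as it stands.
- The arm moves only by the tool drive_tool, never from a script. Its argument "steps" is a list of rows, each a list of 7 numbers: the opening in per cent of the stroke, from 0 (shut) to 100 (fully open), then the shift along the world's x, y, z in m, then the turn, a rotation vector about the world's x, y, z in rad. In form: [[gripper, dx, dy, dz, ax, ay, az], ...]. A call has 1 to 8 rows; each row is the pose to reach, as a shift and turn from the pose commanded when the call began; what a row does not reach only later rows make up. A row lasts 1/8 s, in which the tool goes at most 62.5 mm and 10.7 degrees, less where a joint would pass 70% of its speed; a pose out of reach is approached as far as the arm can. A call with a gripper value outside its range is refused whole. The fingers move at their own pace and stop on an object; "grip_force" is the grip in N (left out, the last holds). Time passes only in rows, so rows that repeat a pose let the fingers close. It gives the time, the measured TCP pose, the force, the opening and the grip force at its end, in the units of the state.
- manip.observe(): the state, without advancing time (a new reading comes with each control period).
- cams.get_image(name): name is "scene" or "top"; returns a dict with "color" (400x640x3 uint8, blue, green, red), "fx", "fy", "cx", "cy" (pixels), "pose" (4x4, takes a point from camera to world coordinates). Camera axes: x right, y up, looking along -z (the intrinsics and any distortion apply to the point x, -y, -z); pixel columns grow to the right and rows downward; lengths in mm; the calibration is good to about 2 mm. A picture is of the moment at which its call begins. There is no depth.
- manip.finish_job(): hands the job in; it is judged then, once.
Trained networks look in a picture, given as the dict that the camera call returned (one of the last four; its "shot" number tells which), for a name from the list of things; names that differ only in an ending like _2 or _b are one class to them, and where a whole thing is asked for, a point or a joint stands for the part that bears it (a point fixed in the world has none). Each returns a list of dicts, best first, with "conf" (0 to 1); they miss things now and then, are a little off and sometimes report something else, mostly with a low value. They report only what shows in the picture. A call takes as long as a camera call. They do not tell look-alikes from the thing itself.
- cams.search_frame(picture, target): "centre" ([x, y, z] in mm, in world coordinates, good to about 4 mm: the middle of the surface that is visible of it).
- cams.outline_of(picture, target): "mask" (400x640 bool, what is visible of it).
The state is a dict: "time": time; "q": joint angles; "joint_vel": joint speeds; "tau": joint torques, N m; "ee_pos": TCP position; "eef_rot": TCP orientation; "ft_force": force on the tool from outside, world axes, zero at the start; "ft_torque": the same for the moment, N m; "opening": finger opening in mm; "gripper_force": force on a finger pad.
Only numpy, scipy, OpenCV 4.12 (cv2) and the standard library are available. Lean on these libraries where they do the work, as an engineer would, in place of code of your own. Each camera call takes 0.05 s, during which the arm holds its last target. There are 200 camera calls.

## Working session

There is one attempt and no reset: what is moved stays moved. The work goes in short steps, Python scripts to look and compute and a tool call to move; the robot and the scene stay as the last step left them, time stands still between calls to the robot, and variables do not carry over. Pictures are saved under pics/ and viewed, at most 14 in all, crops included, and the job is handed in when it is done.

Besides the shell and the picture viewer there is one more tool, called after "Request:" by a JSON object that holds its "name" and its "arguments". drive_tool: Moves the arm, as the interface text tells. Its arguments: {"type":"object","properties":{"steps":{"type":"array","items":{"type":"array","items":{"type":"number"}}},"grip_force":{"type":"number"}},"required":["steps"]}

```bash
mkdir -p pics
cat > h.py <<'E'
import numpy as np, cv2
from station import manip, cams
def ray(p,u,v):
    T=np.array(p["pose"]); d=np.array([(u-p["cx"])/p["fx"],-(v-p["cy"])/p["fy"],-1.]); return T[:3,3],T[:3,:3]@d
def at_z(p,u,v,z):
    o,d=ray(p,u,v); return o+d*(z-o[2])/d[2]
def proj(p,X):
    T=np.array(p["pose"]); c=T[:3,:3].T@(np.array(X)-T[:3,3]); return p["cx"]+p["fx"]*c[0]/-c[2], p["cy"]+p["fy"]*c[1]/c[2]
E
python3 - <<'E'
from h import *
s=manip.observe(); print(s["time"],s["ee_pos"],s["eef_rot"],s["opening"])
for n in("top","scene"):
    p=cams.get_image(n); cv2.imwrite(f"pics/{n}0.png",p["color"]); print(n,{k:p[k] for k in p if k not in("color",)})
    for t in("bottle_xs","bottle_s","bottle_m","bottle_l","tile_1","hotplate","beaker"):
        print(t,[(np.round(r["centre"]).tolist(),round(r["conf"],2),[round(x) for x in proj(p,r["centre"])]) for r in cams.search_frame(p,t)])
E
```

```text
0.0 [ 170.65302107 -600.81458046  168.71130717] [[ 9.61935539e-01  2.73276087e-01 -4.46746956e-04]
 [ 2.73276429e-01 -9.61934847e-01  1.15915461e-03]
 [-1.12972228e-04 -1.23711743e-03 -9.99999228e-01]] 93.81222100327753
top {'fx': 511.9523958854569, 'fy': 511.9523958854569, 'cx': 317.4787825156104, 'cy': 198.18021409764054, 'pose': array([[ 4.39724585e-03,  9.99147421e-01, -4.10499163e-02,
         4.28834379e+02],
       [-9.99956179e-01,  4.73265850e-03,  8.07724832e-03,
         6.51496062e+00],
       [ 8.26463706e-03,  4.10125999e-02,  9.99124448e-01,
         1.73015745e+03],
       [ 0.00000000e+00,  0.00000000e+00,  0.00000000e+00,
         1.00000000e+00]]), 'shot': 1}
bottle_xs [([619.0, -84.0, 11.0], 0.48, [340, 163])]
bottle_s [([477.0, -113.0, 84.0], 0.67, [350, 205]), ([421.0, -11.0, 103.0], 0.62, [319, 222]), ([365.0, 184.0, 69.0], 0.43, [258, 239])]
bottle_m [([477.0, -113.0, 84.0], 0.67, [350, 205]), ([421.0, -11.0, 103.0], 0.62, [319, 222]), ([365.0, 184.0, 69.0], 0.43, [258, 239])]
bottle_l [([477.0, -113.0, 84.0], 0.67, [350, 205]), ([421.0, -11.0, 103.0], 0.62, [
[... 1043 characters left out ...]
 52.0], 0.62, [388, 177])]
bottle_m [([498.0, -109.0, 66.0], 0.82, [287, 180]), ([445.0, -6.0, 78.0], 0.79, [324, 173]), ([483.0, 135.0, 57.0], 0.73, [365, 197]), ([378.0, 185.0, 52.0], 0.62, [388, 177])]
bottle_l [([498.0, -109.0, 66.0], 0.82, [287, 180]), ([445.0, -6.0, 78.0], 0.79, [324, 173]), ([483.0, 135.0, 57.0], 0.73, [365, 197]), ([378.0, 185.0, 52.0], 0.62, [388, 177])]
tile_1 [([612.0, -87.0, 12.0], 0.72, [282, 221]), ([600.0, -173.0, 9.0], 0.65, [257, 212]), ([654.0, 91.0, 11.0], 0.61, [335, 248]), ([635.0, 4.0, 10.0], 0.6, [308, 235]), ([440.0, -263.0, 49.0], 0.28, [249, 160])]
hotplate [([681.0, 448.0, 69.0], 0.89, [467, 281])]
beaker [([439.0, -265.0, 50.0], 0.84, [249, 160])]
```

View pics/top0.png

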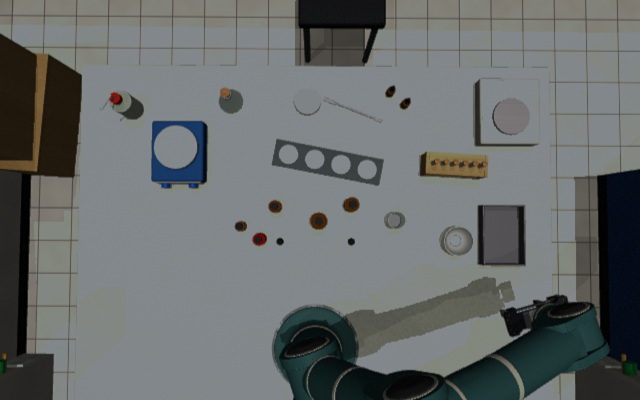

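View pics/scene0.png

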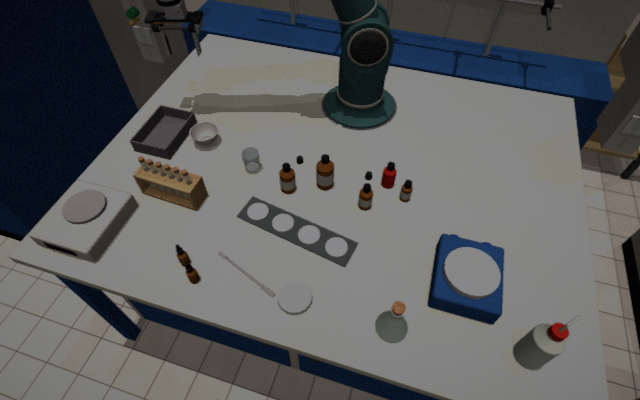

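The top view shows, left to right, amber bottles at (240,226), (275,206), (319,220) and (351,204). The red look-alike is at (260,239), which I reject by colour, and there are loose black caps at (280,241) and (351,241). The dropper bottles are at (391,91) and (405,103), and the beaker is at (395,220). The hot plate is on the left (+y), so tile 1 takes the tallest bottle.

Run:
```python
from h import *
t=cams.get_image("top"); s=cams.get_image("scene")
B={"l":(319,220,126,56,88),"m":(351,204,110,49,76),"s":(275,206,94,42,64),"xs":(240,226,78,34,54)}
mt=cams.outline_of(t,"tile_1"); ms=cams.outline_of(s,"tile_1")
for p,m in((t,mt),(s,ms)):
    a=[]
    for r in m:
        v,u=np.nonzero(r["mask"]); X=at_z(p,u.mean(),v.mean(),10); a.append((round(r["conf"],2),X[:2].round(1).tolist(),len(u)))
    print("tiles",a)
for p in(t,s):
    for r in cams.outline_of(p,"bottle_l"):
        v,u=np.nonzero(r["mask"]); c=p["color"][r["mask"]].mean(0).round()
        print("mask",round(r["conf"],2),len(u),u.min(),u.max(),v.min(),v.max(),c)
    v,u=np.nonzero(cams.outline_of(p,"beaker")[0]["mask"]); print("beaker",u.min(),u.max(),v.min(),v.max(),at_z(p,u.mean(),v.mean(),35).round())
c=np.vstack([cv2.resize(t["color"][180:260,220:420],None,fx=4,fy=4,interpolation=cv2.INTER_CUBIC)[:290],cv2.resize(s["color"][145:220,235:435],None,fx=4,fy=4,interpolation=cv2.INTER_CUBIC)])
cv2.imwrite("pics/crop1.png",c)
```

```text
tiles [(0.71, [647.1, 93.5], 319), (0.71, [613.6, -84.5], 299), (0.7, [597.1, -173.2], 274), (0.65, [629.6, 4.7], 305)]
tiles [(0.88, [632.3, 3.4], 356), (0.65, [598.0, -173.9], 291), (0.63, [613.3, -84.8], 297)]
mask 0.73 252 310 328 213 229 [27. 45. 65.]
mask 0.55 143 268 281 200 213 [31. 44. 60.]
mask 0.53 168 344 358 197 211 [19. 36. 56.]
mask 0.49 144 253 266 234 246 [27. 28. 77.]
mask 0.24 3537 151 207 121 187 [109.  87.  70.]
beaker 387 405 212 229 [ 427. -268.   35.]
mask 0.88 265 381 394 163 187 [13. 14. 63.]
mask 0.85 405 279 294 163 193 [33. 44. 58.]
mask 0.65 528 316 333 154 189 [31. 44. 59.]
beaker 240 258 146 172 [ 420. -270.   35.]
```

View pics/crop1.png

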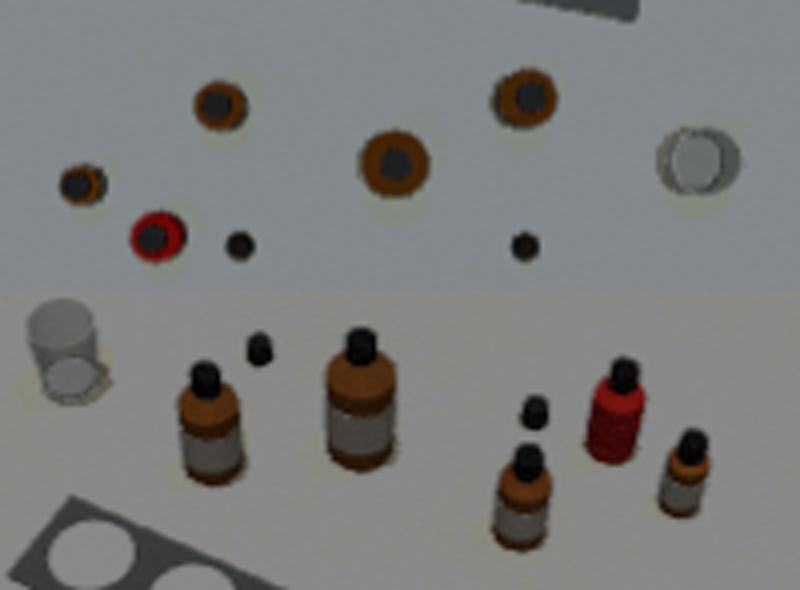

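The crop confirms it. By cap centre in the top view, l is at (319,221), m (353,204), s (274,206) and xs (239,226). The red bottle at (258,239) is excluded.

Run:
```python
from h import *
from scipy.spatial.transform import Rotation as R
t=cams.get_image("top"); s=cams.get_image("scene")
B={"l":((319,220.7),126),"m":((352.6,204.2),110),"s":((274.2,206),94),"xs":((238.8,226.2),78)}
def dark(p,u,v,r):
    g=p["color"].max(2).astype(float); y,x=np.mgrid[0:400,0:640]; k=(np.hypot(x-u,y-v)<r)&(g<p.get("th",50)); return x[k].mean(),y[k].mean(),k.sum()
for n,((u,v),h) in B.items():
    t["th"]=55; a=dark(t,u,v,5.5); X=at_z(t,a[0],a[1],h-4)
    us,vs=proj(s,[*X[:2],h-8]); s["th"]=45; b=dark(s,us,vs,7); Y=at_z(s,b[0],b[1],h-8)
    print(n,at_z(t,u,v,h-2)[:2].round(1),"top",X[:2].round(1),a[2],"scene",Y[:2].round(1),b[2])
print(t["color"][220:223,312:327].max(2))
```

```text
l [424.2 -11.5] top [424.1  -9.9] 56 scene [424.9  -9.4] 61
m [ 476.9 -118.1] top [ 477.7 -117.7] 55 scene [ 479.  -116.1] 58
s [470.5 131.6] top [470.7 133.4] 49 scene [472.  134.6] 60
xs [405.2 246.3] top [406.3 246.7] 42 scene [406.9 248.7] 51
[[67 67 67 42 31 30 31 32 32 32 41 67 68 66 70]
 [67 68 67 36 33 33 30 32 32 33 37 67 67 66 69]
 [66 68 66 38 31 32 32 32 31 33 37 66 68 66 70]]
```

The two cameras agree within 3 mm. Bottles: l (424.5,-10), m (478,-117), s (471,134), xs (406.5,247.5). Tiles: (647,93), (630.5,4), (614,-84.5), (597.5,-173.5). I'll close the fingers across the row, and take bottle_l first.

Request:
{"name": "drive_tool", "arguments": {"steps": [[100, 0.025, 0.059, 0, 0, 0, 0.14], [100, 0.05, 0.118, 0, 0, 0, 0.28], [100, 0.075, 0.175, 0, 0, 0, 0.42], [100, 0.099, 0.23, 0, 0, 0, 0.56], [100, 0.122, 0.285, 0, 0, 0, 0.7], [100, 0.145, 0.34, 0, 0, 0, 0.84], [100, 0.168, 0.395, 0, 0, 0, 0.98], [100, 0.191, 0.45, 0, 0, 0, 1.11]], "grip_force": 15}}

```text
time: 2.3
ee_pos: [362.3, -149.5, 169.7]
eef_rot: [[0.179, 0.984, 0.001], [0.984, -0.179, -0.001], [-0.001, 0.001, -1.0]]
ft_force: [1.3, -0.5, 0.1]
opening: 93.7
gripper_force: 0.0
```

Request:
{"name": "drive_tool", "arguments": {"steps": [[100, 0.025, 0.055, 0, 0, 0, 0], [100, 0.05, 0.11, 0, 0, 0, 0], [100, 0.0625, 0.1405, 0, 0, 0, 0], [100, 0.0625, 0.1405, 0, 0, 0, 0], [100, 0.0625, 0.1405, 0, 0, 0, 0]]}}

```text
time: 2.92
ee_pos: [424.0, -11.3, 169.3]
eef_rot: [[0.183, 0.983, -0.0], [0.983, -0.183, -0.0], [-0.0, -0.0, -1.0]]
ft_force: [-0.6, -1.1, 0.3]
opening: 93.5
gripper_force: 0.0
```

Run:
```python
from h import *
s=manip.observe(); print(s["ee_pos"],s["q"])
p=cams.get_image("scene"); cv2.imwrite("pics/a.png",cv2.resize(p["color"][60:260,200:440],None,fx=3,fy=3))
```

```text
[424.0451124  -11.33343843 169.25205038] [ 0.60269666  0.08506207 -0.6744874   2.06432464  0.06287172  1.0119948
 -0.28776304]
```

View pics/a.png

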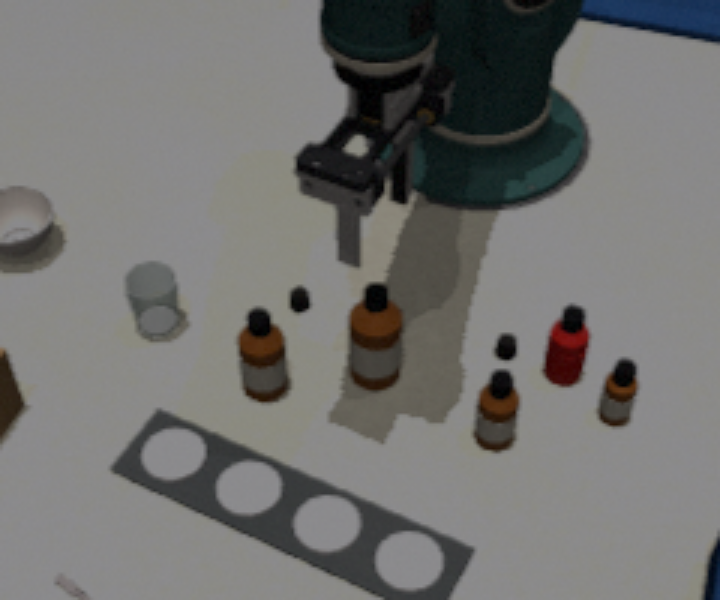

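Run:
```python
from h import *
e=manip.observe()["ee_pos"]; R=np.array(manip.observe()["eef_rot"]); out=[]
for n in("scene","top"):
    p=cams.get_image(n); u,v=[int(round(x)) for x in proj(p,e)]
    im=cv2.resize(p["color"][v-40:v+30,u-45:u+45],None,fx=4,fy=4,interpolation=cv2.INTER_CUBIC); im=cv2.convertScaleAbs(im,alpha=1.8)
    for k in(-55,-47,0,47,55):
        a,b=proj(p,e+R[:,1]*k); cv2.circle(im,(int((a-u+45)*4),int((b-v+40)*4)),3,(0,255,0),-1)
    out.append(im)
cv2.imwrite("pics/b.png",np.hstack(out))
```

```text
(no output)
```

View pics/b.png

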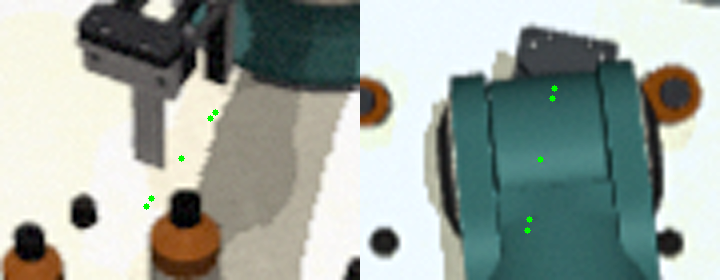

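Request:
{"name": "drive_tool", "arguments": {"steps": [[100, 0, 0.001, -0.03, 0, 0, 0], [100, 0, 0.001, -0.055, 0, 0, 0], [100, 0, 0.001, -0.055, 0, 0, 0]]}}

```text
time: 3.45
ee_pos: [423.2, -10.1, 113.4]
eef_rot: [[0.184, 0.983, -0.003], [0.983, -0.184, 0.001], [0.0, -0.003, -1.0]]
ft_force: [-0.3, 0.6, 0.1]
opening: 94.0
gripper_force: 0.0
```

Run:
```python
from h import *
e=manip.observe()["ee_pos"]; R=np.array(manip.observe()["eef_rot"]); print(e)
p=cams.get_image("scene"); u,v=[int(round(x)) for x in proj(p,e)]
im=cv2.resize(p["color"][v-55:v+45,u-65:u+65],None,fx=5,fy=5,interpolation=cv2.INTER_CUBIC); im=cv2.convertScaleAbs(im,alpha=1.8)
for X in [e+R[:,1]*k for k in(-55,-47,47,55)]+[[424.5,-10,126],[424.5,-10,0]]:
    a,b=proj(p,X); cv2.circle(im,(int((a-u+65)*5),int((b-v+55)*5)),3,(0,255,0),-1)
cv2.imwrite("pics/c.png",im)
```

```text
[423.15869057 -10.13351929 113.39973094]
```

View pics/c.png

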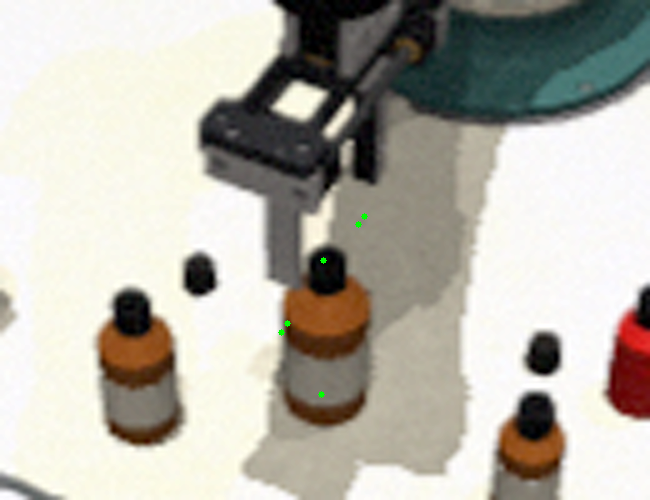

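The fingertips appear about 9 px above where the state puts them, at both heights. I'll check this against the start pictures, where the gripper is visible in both views.

Run:
```python
from h import *
P={"scene":cams.get_image("scene"),"top":cams.get_image("top")}
e=np.array([170.65,-600.8,168.7]); y=np.array([.273,-.962,0]); out=[]
for n in P:
    p=P[n]; im=cv2.imread(f"pics/{n}0.png"); u,v=[int(round(x)) for x in proj(p,e)]; print(n,u,v,u-45,v-60)
    im=cv2.copyMakeBorder(im,60,60,60,60,cv2.BORDER_CONSTANT)[v-60+60:v+40+60,u-45+60:u+45+60]
    im=cv2.convertScaleAbs(cv2.resize(im,None,fx=4.4,fy=4.4,interpolation=cv2.INTER_CUBIC),alpha=2)
    for z,c in((0,(0,255,0)),(45,(0,0,255))):
        for k in(-55,-47,47,55):
            a,b=proj(p,e+y*k+[0,0,z]); cv2.circle(im,(int((a-u+45)*4.4),int((b-v+60)*4.4)),3,c,-1)
    out.append(im)
cv2.imwrite("pics/d.png",np.hstack(out))
```

```text
scene 187 64 142 4
top 513 305 468 245
```

View pics/d.png

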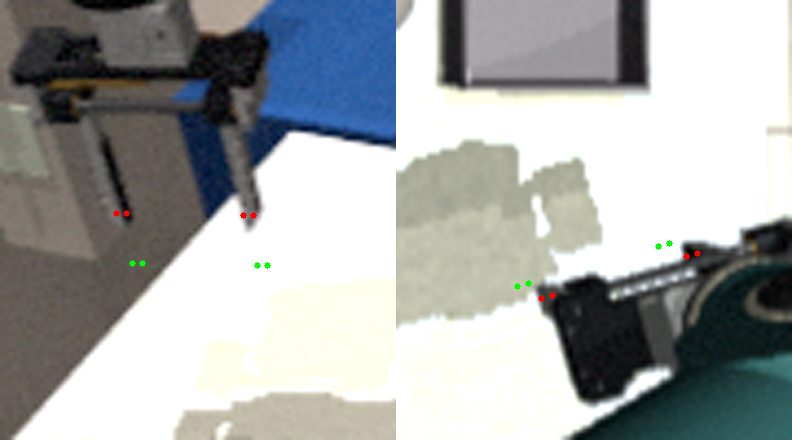

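In both views the gripper sits about 38 mm higher than reported, and that one offset explains the shift in both u and v. I'll go down step by step, watching the force and the picture, to confirm it.

Request:
{"name": "drive_tool", "arguments": {"steps": [[100, 0.001, 0, -0.03, 0, 0, 0], [100, 0.001, 0, -0.06, 0, 0, 0], [100, 0.001, 0, -0.08, 0, 0, 0], [100, 0.001, 0, -0.08, 0, 0, 0]]}}

```text
time: 4.1
ee_pos: [425.1, -9.7, 34.3]
eef_rot: [[0.183, 0.983, -0.001], [0.983, -0.183, 0.0], [-0.0, -0.001, -1.0]]
ft_force: [0.9, 0.4, 0.6]
opening: 94.0
gripper_force: 0.0
```

Run:
```python
from h import *
s=manip.observe(); e=s["ee_pos"]; R=np.array(s["eef_rot"]); print(e,s["ft_force"])
p=cams.get_image("scene"); u,v=[int(round(x)) for x in proj(p,e)]
im=cv2.resize(p["color"][v-50:v+35,u-55:u+55],None,fx=6,fy=6,interpolation=cv2.INTER_CUBIC); im=cv2.convertScaleAbs(im,alpha=1.8)
for z,c in((0,(0,255,0)),(38,(0,0,255))):
  for X in [e+R[:,1]*k+[0,0,z] for k in(-55,-47,47,55)]:
    a,b=proj(p,X); cv2.circle(im,(int((a-u+55)*6),int((b-v+50)*6)),3,c,-1)
cv2.imwrite("pics/e.png",im)
```

```text
[425.13056654  -9.74751028  34.33730385] [0.94835614 0.39193887 0.57251905]
```

View pics/e.png

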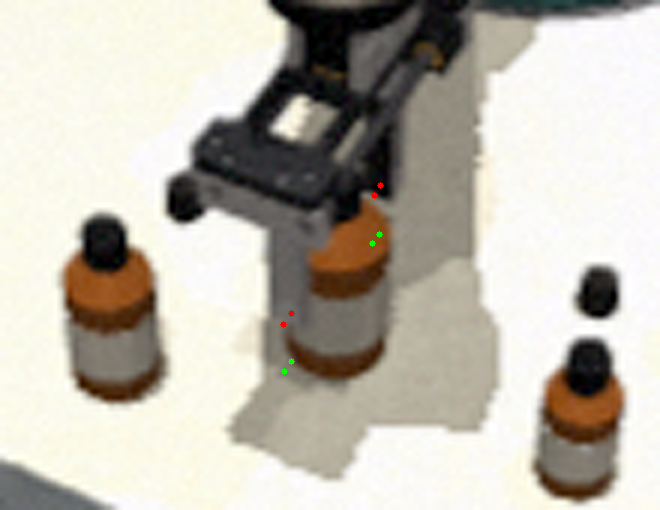

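The finger's overlap with the bottle edge ends at the red (+38 mm) marks, so the true height is the reported one plus about 38 mm. I'll creep down and check for contact.

Request:
{"name": "drive_tool", "arguments": {"steps": [[100, 0, 0, -0.003, 0, 0, 0], [100, 0, 0, -0.006, 0, 0, 0], [100, 0, 0, -0.009, 0, 0, 0], [100, 0, 0, -0.011, 0, 0, 0]]}}

```text
time: 4.65
ee_pos: [425.3, -9.7, 23.2]
eef_rot: [[0.183, 0.983, -0.0], [0.983, -0.183, -0.0], [-0.0, -0.0, -1.0]]
ft_force: [0.2, 0.4, 0.5]
opening: 93.6
gripper_force: 0.0
```

No contact at a height where the reported z would already have pressed the body on the cap. That confirms the offset.

Request:
{"name": "drive_tool", "arguments": {"steps": [[100, 0, 0, -0.006, 0, 0, 0], [100, 0, 0, -0.012, 0, 0, 0], [40, 0, 0, -0.012, 0, 0, 0], [40, 0, 0, -0.012, 0, 0, 0], [40, 0, 0, -0.012, 0, 0, 0], [40, 0, 0, -0.012, 0, 0, 0], [40, 0, 0, -0.012, 0, 0, 0], [40, 0, 0, -0.012, 0, 0, 0]], "grip_force": 20}}

```text
time: 5.65
ee_pos: [425.2, -9.7, 11.4]
eef_rot: [[0.183, 0.983, -0.0], [0.983, -0.183, -0.0], [-0.0, -0.0, -1.0]]
ft_force: [-2.0, 0.2, 2.9]
opening: 56.2
gripper_force: 20.0
```

Request:
{"name": "drive_tool", "arguments": {"steps": [[40, 0, 0, 0.015, 0, 0, 0], [40, 0, 0, 0.035, 0, 0, 0], [40, 0.03, 0.014, 0.04, 0, 0, 0], [40, 0.07, 0.0325, 0.04, 0, 0, 0], [40, 0.115, 0.0535, 0.04, 0, 0, 0], [40, 0.16, 0.0745, 0.04, 0, 0, 0], [40, 0.195, 0.0905, 0.04, 0, 0, 0], [40, 0.222, 0.103, 0.04, 0, 0, 0]]}}

```text
time: 6.65
ee_pos: [648.5, 94.1, 52.2]
eef_rot: [[0.183, 0.983, -0.0], [0.983, -0.183, 0.001], [0.001, -0.0, -1.0]]
ft_force: [0.2, -0.6, -2.6]
opening: 56.1
gripper_force: 20.0
```

Request:
{"name": "drive_tool", "arguments": {"steps": [[40, 0, 0, 0, 0, 0, 0], [40, 0, 0, 0, 0, 0, 0], [40, 0, 0, -0.01, 0, 0, 0]]}}

```text
time: 7.02
ee_pos: [647.3, 92.8, 42.0]
eef_rot: [[0.183, 0.983, 0.001], [0.983, -0.183, -0.0], [0.0, 0.001, -1.0]]
ft_force: [-0.0, 0.6, -3.1]
opening: 55.7
gripper_force: 20.0
```

Run:
```python
from h import *
s=manip.observe(); e=s["ee_pos"]; R=np.array(s["eef_rot"]); print(e,s["ft_force"])
p=cams.get_image("scene"); u,v=[int(round(x)) for x in proj(p,e)]
im=cv2.resize(p["color"][v-50:v+45,u-60:u+60],None,fx=6,fy=6,interpolation=cv2.INTER_CUBIC); im=cv2.convertScaleAbs(im,alpha=1.8)
zb=e[2]-11.4
for X in [[647,93,10],[*e[:2],zb]]+[[647+33*np.cos(a),93+33*np.sin(a),10] for a in np.arange(0,6.3,.4)]+[[e[0]+28*np.cos(a),e[1]+28*np.sin(a),zb] for a in np.arange(0,6.3,.4)]:
    a,b=proj(p,X); cv2.circle(im,(int((a-u+60)*6),int((b-v+50)*6)),2,(0,255,0) if X[2]==10 else (0,0,255),-1)
cv2.imwrite("pics/f.png",im)
```

```text
[647.30489374  92.76386949  41.9865352 ] [-0.04225362  0.63022027 -3.14759992]
```

View pics/f.png

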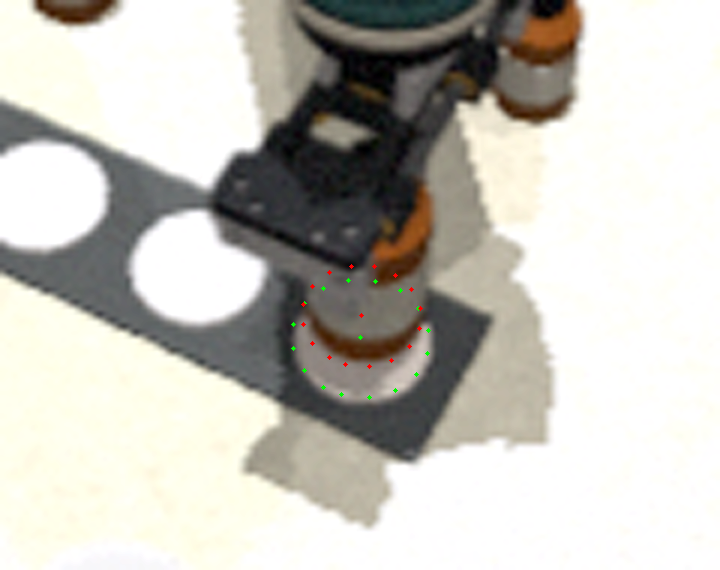

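The bottle sits over tile 1 within about 2 mm, at +y. I'll lower it with a 2 mm correction.

Request:
{"name": "drive_tool", "arguments": {"steps": [[40, 0, -0.002, -0.007, 0, 0, 0], [40, 0, -0.002, -0.013, 0, 0, 0], [40, 0, -0.002, -0.017, 0, 0, 0], [40, 0, -0.002, -0.019, 0, 0, 0], [40, 0, -0.002, -0.0205, 0, 0, 0], [40, 0, -0.002, -0.0205, 0, 0, 0]]}}

```text
time: 7.82
ee_pos: [647.3, 91.5, 21.4]
eef_rot: [[0.183, 0.983, 0.0], [0.983, -0.183, -0.0], [-0.0, 0.0, -1.0]]
ft_force: [-4.5, -0.7, 5.3]
opening: 55.9
gripper_force: 20.0
```

Request:
{"name": "drive_tool", "arguments": {"steps": [[80, 0, 0, 0, 0, 0, 0], [85, 0, 0, 0, 0, 0, 0], [85, 0, 0, 0.02, 0, 0, 0], [85, 0, 0, 0.06, 0, 0, 0], [85, 0, 0, 0.11, 0, 0, 0], [85, -0.03, -0.037, 0.13, 0, 0, 0], [85, -0.067, -0.083, 0.13, 0, 0, 0], [85, -0.104, -0.128, 0.13, 0, 0, 0]]}}

```text
time: 8.82
ee_pos: [542.4, -37.9, 152.3]
eef_rot: [[0.183, 0.983, 0.002], [0.983, -0.183, -0.001], [-0.0, 0.002, -1.0]]
ft_force: [0.4, -0.6, 0.6]
opening: 80.1
gripper_force: 0.0
```

Request:
{"name": "drive_tool", "arguments": {"steps": [[85, -0.035, -0.043, 0, 0, 0, 0], [85, -0.065, -0.08, 0, 0, 0, 0], [85, -0.065, -0.08, -0.02, 0, 0, 0], [85, -0.065, -0.08, -0.02, 0, 0, 0]]}}

```text
time: 9.32
ee_pos: [477.9, -116.7, 131.3]
eef_rot: [[0.183, 0.983, -0.0], [0.983, -0.183, -0.0], [-0.0, -0.0, -1.0]]
ft_force: [0.7, -0.7, -0.1]
opening: 79.7
gripper_force: 0.0
```

Run:
```python
from h import *
s=manip.observe(); e=s["ee_pos"]; print(e,s["opening"])
p=cams.get_image("scene")
im=cv2.resize(p["color"][130:270,240:420],None,fx=4.3,fy=4.3,interpolation=cv2.INTER_CUBIC); im=cv2.convertScaleAbs(im,alpha=1.8)
R=np.array(s["eef_rot"])
for X in [e+[0,0,38]+R[:,1]*k for k in(-47,0,47)]+[[478,-117,110]]:
    a,b=proj(p,X); cv2.circle(im,(int((a-240)*4.3),int((b-130)*4.3)),2,(0,255,0),-1)
for a in np.arange(0,6.3,.4):
  for r,z in((33,10),(13,136)):
    q,b=proj(p,[647+r*np.cos(a),93+r*np.sin(a),z]); cv2.circle(im,(int((q-240)*4.3),int((b-130)*4.3)),1,(0,255,0),-1)
cv2.imwrite("pics/g.png",im)
```

```text
[ 477.92771315 -116.72131401  131.25523219] 79.67923159874672
```

View pics/g.png

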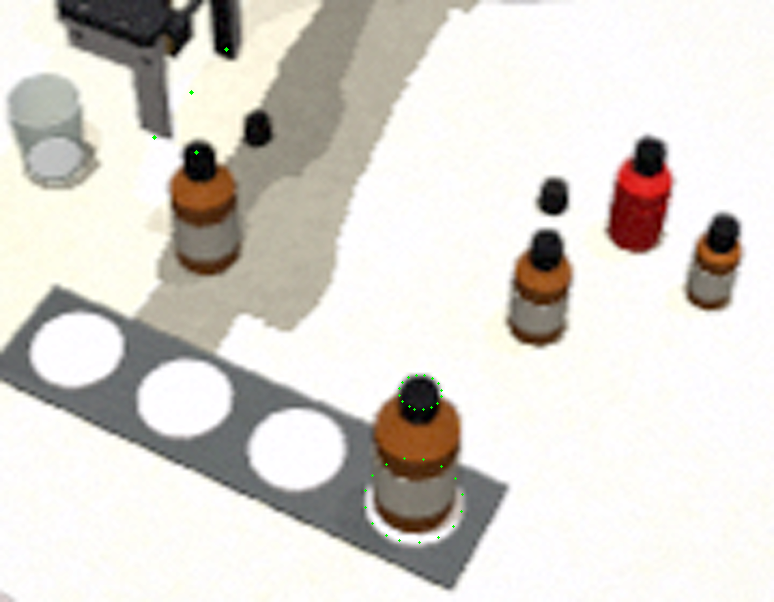

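Bottle_l stands centred on tile 1, matching the overlay at (415,500), and the +38 mm fingertip marks fit. Next is bottle_m.

Request:
{"name": "drive_tool", "arguments": {"steps": [[85, 0.001, 0.001, -0.04, 0, 0, 0], [85, 0.001, 0.001, -0.08, 0, 0, 0], [85, 0.001, 0.001, -0.11, 0, 0, 0], [85, 0.001, 0.001, -0.13, 0, 0, 0], [85, 0.001, 0.001, -0.13, 0, 0, 0], [35, 0.001, 0.001, -0.13, 0, 0, 0], [35, 0.001, 0.001, -0.13, 0, 0, 0], [35, 0.001, 0.001, -0.13, 0, 0, 0]]}}

```text
time: 10.38
ee_pos: [479.7, -115.9, 1.5]
eef_rot: [[0.183, 0.983, 0.001], [0.983, -0.183, -0.0], [-0.0, 0.001, -1.0]]
ft_force: [-0.1, -0.5, 0.5]
opening: 53.4
gripper_force: 0.0
```

Request:
{"name": "drive_tool", "arguments": {"steps": [[35, 0, 0, 0, 0, 0, 0], [35, 0, 0, 0, 0, 0, 0], [35, 0, 0, 0, 0, 0, 0]]}}

```text
time: 10.75
ee_pos: [479.5, -115.8, 1.3]
eef_rot: [[0.183, 0.983, 0.0], [0.983, -0.183, -0.0], [-0.0, 0.0, -1.0]]
ft_force: [-2.4, -0.5, 6.4]
opening: 48.7
gripper_force: 20.0
```

Request:
{"name": "drive_tool", "arguments": {"steps": [[35, 0, 0, 0.015, 0, 0, 0], [35, 0, 0, 0.035, 0, 0, 0], [35, 0.03, 0.024, 0.04, 0, 0, 0], [35, 0.065, 0.0515, 0.04, 0, 0, 0], [35, 0.1, 0.079, 0.04, 0, 0, 0], [35, 0.13, 0.103, 0.04, 0, 0, 0], [35, 0.151, 0.1195, 0.04, 0, 0, 0], [35, 0.151, 0.1195, 0.04, 0, 0, 0]]}}

```text
time: 11.75
ee_pos: [631.2, 5.7, 41.5]
eef_rot: [[0.181, 0.983, 0.001], [0.983, -0.181, 0.001], [0.001, 0.0, -1.0]]
ft_force: [-0.5, -0.2, -1.9]
opening: 48.7
gripper_force: 20.0
```

Request:
{"name": "drive_tool", "arguments": {"steps": [[35, 0, 0, 0, 0, 0, 0], [35, 0, 0, -0.01, 0, 0, 0], [35, 0, 0, -0.018, 0, 0, 0], [35, 0, 0, -0.024, 0, 0, 0], [35, 0, 0, -0.027, 0, 0, 0], [35, 0, 0, -0.027, 0, 0, 0]]}}

```text
time: 12.5
ee_pos: [630.2, 3.9, 13.6]
eef_rot: [[0.183, 0.983, -0.0], [0.983, -0.183, 0.0], [-0.0, -0.0, -1.0]]
ft_force: [0.2, -1.4, -0.7]
opening: 49.0
gripper_force: 20.0
```

Lower 2.5 mm more, release, rise, and go to bottle_s at (471,134).

Request:
{"name": "drive_tool", "arguments": {"steps": [[35, 0, 0, -0.0015, 0, 0, 0], [35, 0, 0, -0.0025, 0, 0, 0], [35, 0, 0, -0.0025, 0, 0, 0]]}}

```text
time: 12.88
ee_pos: [630.3, 3.8, 11.4]
eef_rot: [[0.183, 0.983, 0.0], [0.983, -0.183, -0.0], [-0.0, 0.0, -1.0]]
ft_force: [0.9, -0.2, -2.4]
opening: 48.9
gripper_force: 20.0
```

Request:
{"name": "drive_tool", "arguments": {"steps": [[78, 0, 0, 0, 0, 0, 0], [78, 0, 0, 0, 0, 0, 0], [78, 0, 0, 0.02, 0, 0, 0], [78, 0, 0, 0.06, 0, 0, 0], [78, 0, 0, 0.11, 0, 0, 0], [78, -0.03, 0.025, 0.13, 0, 0, 0], [78, -0.07, 0.057, 0.13, 0, 0, 0], [78, -0.11, 0.09, 0.13, 0, 0, 0]]}}

```text
time: 13.88
ee_pos: [519.3, 94.8, 142.9]
eef_rot: [[0.183, 0.983, 0.002], [0.983, -0.183, -0.0], [0.0, 0.002, -1.0]]
ft_force: [1.4, 0.7, 0.3]
opening: 72.9
gripper_force: 0.0
```

Request:
{"name": "drive_tool", "arguments": {"steps": [[78, -0.035, 0.028, 0, 0, 0, 0], [78, -0.049, 0.0405, 0, 0, 0, 0], [78, -0.049, 0.0405, -0.03, 0, 0, 0], [78, -0.049, 0.0405, -0.03, 0, 0, 0]]}}

```text
time: 14.38
ee_pos: [470.8, 133.9, 110.9]
eef_rot: [[0.183, 0.983, -0.002], [0.983, -0.183, -0.0], [-0.001, -0.002, -1.0]]
ft_force: [1.5, 0.8, 0.2]
opening: 73.3
gripper_force: 0.0
```

```bash
cat > v.py <<'E'
import sys
from h import *
s=manip.observe(); e=s["ee_pos"]; print(e,s["opening"])
p=cams.get_image("scene")
im=cv2.resize(p["color"][130:270,240:420],None,fx=4.3,fy=4.3,interpolation=cv2.INTER_CUBIC); im=cv2.convertScaleAbs(im,alpha=1.8)
R=np.array(s["eef_rot"])
def dot(X,r=1):
    a,b=proj(p,X); cv2.circle(im,(int((a-240)*4.3),int((b-130)*4.3)),r,(0,255,0),-1)
for k in(-45,0,45): dot(e+[0,0,38]+R[:,1]*k,2)
dot([471,134,94],2); dot([406.5,247.5,78],2)
for a in np.arange(0,6.3,.4):
  for x,y,h in((647,93,136),(630.5,4.2,120),(614,-84.6,104),(597.4,-173.4,88)):
    for r,z in((33,10),(13,h)): dot([x+r*np.cos(a),y+r*np.sin(a),z])
cv2.imwrite(f"pics/{sys.argv[1]}.png",im)
E
python3 v.py i
```

```text
[470.79685193 133.89506663 110.90415123] 73.31691613834575
```

View pics/i.png

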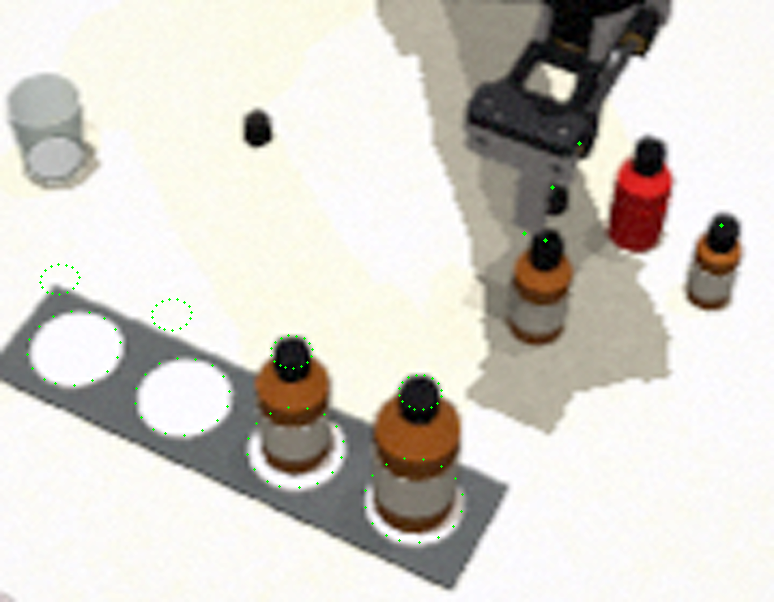

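Bottle_m is centred on tile 2, at (293,450). Now bottle_s.

Request:
{"name": "drive_tool", "arguments": {"steps": [[78, 0.001, 0.001, -0.04, 0, 0, 0], [78, 0.001, 0.001, -0.08, 0, 0, 0], [78, 0.001, 0.001, -0.105, 0, 0, 0], [78, 0.001, 0.001, -0.12, 0, 0, 0], [78, 0.001, 0.001, -0.12, 0, 0, 0], [28, 0.001, 0.001, -0.12, 0, 0, 0], [28, 0.001, 0.001, -0.12, 0, 0, 0], [28, 0.001, 0.001, -0.12, 0, 0, 0]]}}

```text
time: 15.42
ee_pos: [472.7, 135.3, -8.1]
eef_rot: [[0.183, 0.983, 0.001], [0.983, -0.183, 0.0], [0.0, 0.001, -1.0]]
ft_force: [0.8, 0.7, -0.2]
opening: 46.9
gripper_force: 0.0
```

Request:
{"name": "drive_tool", "arguments": {"steps": [[28, 0, 0, 0, 0, 0, 0], [28, 0, 0, 0, 0, 0, 0], [28, 0, 0, 0, 0, 0, 0]]}}

```text
time: 15.8
ee_pos: [472.4, 135.3, -8.4]
eef_rot: [[0.183, 0.983, 0.0], [0.983, -0.183, -0.0], [-0.0, 0.0, -1.0]]
ft_force: [-1.9, 0.2, 6.8]
opening: 41.6
gripper_force: 20.0
```

Request:
{"name": "drive_tool", "arguments": {"steps": [[28, 0, 0, 0.015, 0, 0, 0], [28, 0, -0.01, 0.035, 0, 0, 0], [28, 0, -0.045, 0.045, 0, 0, 0], [28, 0, -0.095, 0.045, 0, 0, 0], [28, 0, -0.145, 0.045, 0, 0, 0], [28, 0.005, -0.19, 0.045, 0, 0, 0], [28, 0.025, -0.2205, 0.045, 0, 0, 0], [28, 0.055, -0.2205, 0.045, 0, 0, 0]]}}

```text
time: 16.8
ee_pos: [527.5, -88.4, 37.2]
eef_rot: [[0.187, 0.982, -0.0], [0.982, -0.187, -0.001], [-0.001, 0.0, -1.0]]
ft_force: [-0.0, -0.3, -0.2]
opening: 41.6
gripper_force: 20.0
```

Request:
{"name": "drive_tool", "arguments": {"steps": [[28, 0.04, 0, 0, 0, 0, 0], [28, 0.07, 0, 0, 0, 0, 0], [28, 0.0865, 0, 0, 0, 0, 0], [28, 0.0865, 0, 0, 0, 0, 0], [28, 0.0865, 0, -0.012, 0, 0, 0], [28, 0.0865, 0, -0.022, 0, 0, 0], [28, 0.0865, 0, -0.03, 0, 0, 0], [28, 0.0865, 0, -0.033, 0, 0, 0]]}}

```text
time: 17.8
ee_pos: [613.3, -85.2, 2.6]
eef_rot: [[0.183, 0.983, -0.001], [0.983, -0.183, 0.0], [-0.0, -0.001, -1.0]]
ft_force: [-0.2, 0.1, -2.8]
opening: 42.2
gripper_force: 20.0
```

Request:
{"name": "drive_tool", "arguments": {"steps": [[28, 0, 0, -0.001, 0, 0, 0], [28, 0, 0, -0.002, 0, 0, 0], [28, 0, 0, -0.002, 0, 0, 0], [70, 0, 0, -0.002, 0, 0, 0], [70, 0, 0, -0.002, 0, 0, 0], [70, 0, 0, 0.02, 0, 0, 0], [70, 0, 0, 0.06, 0, 0, 0], [70, 0, 0, 0.1, 0, 0, 0]]}}

```text
time: 18.8
ee_pos: [613.9, -85.0, 106.0]
eef_rot: [[0.183, 0.983, 0.001], [0.983, -0.183, 0.0], [0.0, 0.001, -1.0]]
ft_force: [-0.2, 0.1, -0.4]
opening: 66.1
gripper_force: 0.0
```

Request:
{"name": "drive_tool", "arguments": {"steps": [[70, -0.02, 0.032, 0.01, 0, 0, 0], [70, -0.05, 0.08, 0.01, 0, 0, 0], [70, -0.08, 0.129, 0.01, 0, 0, 0], [70, -0.11, 0.177, 0.01, 0, 0, 0], [70, -0.14, 0.225, 0.01, 0, 0, 0], [70, -0.17, 0.274, 0.01, 0, 0, 0], [70, -0.195, 0.315, 0.01, 0, 0, 0], [70, -0.2065, 0.333, 0.01, 0, 0, 0]]}}

```text
time: 19.8
ee_pos: [406.0, 250.2, 114.9]
eef_rot: [[0.18, 0.984, 0.002], [0.984, -0.18, 0.0], [0.001, 0.002, -1.0]]
ft_force: [0.8, -1.0, -0.1]
opening: 65.8
gripper_force: 0.0
```

Request:
{"name": "drive_tool", "arguments": {"steps": [[70, 0, 0, 0, 0, 0, 0], [70, 0, 0, 0, 0, 0, 0]]}}

```text
time: 20.05
ee_pos: [408.0, 247.1, 113.9]
eef_rot: [[0.184, 0.983, 0.001], [0.983, -0.184, -0.0], [-0.0, 0.001, -1.0]]
ft_force: [-0.6, -0.2, 0.3]
opening: 65.5
gripper_force: 0.0
```

```bash
python3 v.py j
```

```text
[407.98899963 247.1056125  113.89449614] 65.52967979455057
```

View pics/j.png

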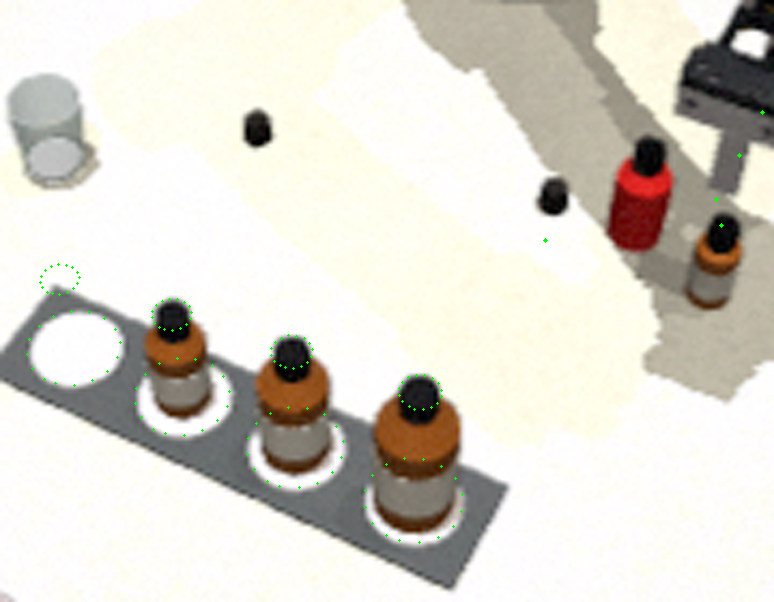

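Bottle_s is centred on tile 3, at (183,395). Now bottle_xs at (715,270); the red bottle at (640,200) stays clear of the fingers.

Request:
{"name": "drive_tool", "arguments": {"steps": [[70, -0.001, 0.001, -0.045, 0, 0, 0], [70, -0.001, 0.001, -0.09, 0, 0, 0], [70, -0.001, 0.001, -0.115, 0, 0, 0], [70, -0.001, 0.001, -0.131, 0, 0, 0], [70, -0.001, 0.001, -0.131, 0, 0, 0], [22, -0.001, 0.001, -0.131, 0, 0, 0], [22, -0.001, 0.001, -0.131, 0, 0, 0], [22, -0.001, 0.001, -0.131, 0, 0, 0]]}}

```text
time: 21.1
ee_pos: [406.7, 248.9, -17.1]
eef_rot: [[0.183, 0.983, 0.001], [0.983, -0.183, 0.0], [0.0, 0.001, -1.0]]
ft_force: [-0.5, -0.3, -0.4]
opening: 39.1
gripper_force: 0.0
```

Request:
{"name": "drive_tool", "arguments": {"steps": [[22, 0, 0, 0, 0, 0, 0], [22, 0, 0, 0, 0, 0, 0], [22, 0, 0, 0, 0, 0, 0]]}}

```text
time: 21.48
ee_pos: [406.5, 248.9, -17.4]
eef_rot: [[0.183, 0.983, 0.0], [0.983, -0.183, -0.0], [0.0, 0.0, -1.0]]
ft_force: [-1.4, -2.6, 7.3]
opening: 33.5
gripper_force: 20.0
```

Request:
{"name": "drive_tool", "arguments": {"steps": [[22, 0, 0, 0.02, 0, 0, 0], [22, 0, 0, 0.06, 0, 0, 0], [22, 0, 0, 0.1, 0, 0, 0], [22, 0.01, -0.022, 0.125, 0, 0, 0], [22, 0.032, -0.071, 0.13, 0, 0, 0], [22, 0.055, -0.121, 0.13, 0, 0, 0], [22, 0.078, -0.172, 0.13, 0, 0, 0], [22, 0.1, -0.222, 0.13, 0, 0, 0]]}}

```text
time: 22.48
ee_pos: [506.8, 24.9, 112.5]
eef_rot: [[0.183, 0.983, 0.0], [0.983, -0.183, -0.0], [-0.0, 0.0, -1.0]]
ft_force: [0.7, 0.1, -0.6]
opening: 33.3
gripper_force: 20.0
```

Request:
{"name": "drive_tool", "arguments": {"steps": [[22, 0.022, -0.05, 0, 0, 0, 0], [22, 0.043, -0.1, 0, 0, 0, 0], [22, 0.063, -0.145, 0, 0, 0, 0], [22, 0.08, -0.183, 0, 0, 0, 0], [22, 0.091, -0.201, 0, 0, 0, 0], [22, 0.091, -0.201, 0, 0, 0, 0], [22, 0.091, -0.201, -0.03, 0, 0, 0], [22, 0.091, -0.201, -0.06, 0, 0, 0]]}}

```text
time: 23.48
ee_pos: [597.1, -173.0, 51.9]
eef_rot: [[0.182, 0.983, 0.0], [0.983, -0.182, 0.0], [0.0, 0.0, -1.0]]
ft_force: [-0.2, -0.1, -0.6]
opening: 33.2
gripper_force: 20.0
```

Request:
{"name": "drive_tool", "arguments": {"steps": [[22, 0, 0, -0.02, 0, 0, 0], [22, 0, 0, -0.035, 0, 0, 0], [22, 0, 0, -0.047, 0, 0, 0], [22, 0, 0, -0.055, 0, 0, 0], [22, 0, 0, -0.055, 0, 0, 0]]}}

```text
time: 24.1
ee_pos: [597.2, -174.1, -2.9]
eef_rot: [[0.183, 0.983, -0.0], [0.983, -0.183, 0.0], [-0.0, -0.0, -1.0]]
ft_force: [0.0, -0.1, -0.7]
opening: 33.0
gripper_force: 20.0
```

Request:
{"name": "drive_tool", "arguments": {"steps": [[22, 0, 0, -0.002, 0, 0, 0], [22, 0, 0, -0.004, 0, 0, 0], [22, 0, 0, -0.0045, 0, 0, 0], [22, 0, 0, -0.0045, 0, 0, 0], [65, 0, 0, -0.0045, 0, 0, 0], [65, 0, 0, -0.0045, 0, 0, 0], [65, 0, 0, 0.02, 0, 0, 0], [65, 0, 0, 0.06, 0, 0, 0]]}}

```text
time: 25.1
ee_pos: [596.5, -173.9, 57.2]
eef_rot: [[0.183, 0.983, -0.002], [0.983, -0.183, 0.001], [0.0, -0.002, -1.0]]
ft_force: [0.2, -0.4, 0.4]
opening: 61.0
gripper_force: 0.0
```

Request:
{"name": "drive_tool", "arguments": {"steps": [[65, 0, 0, 0.04, 0, 0, 0], [65, 0, 0, 0.08, 0, 0, 0], [65, -0.06, 0, 0.1, 0, 0, 0], [65, -0.12, 0, 0.1, 0, 0, 0], [65, -0.18, 0, 0.1, 0, 0, 0], [65, -0.18, 0, 0.1, 0, 0, 0]]}}

```text
time: 25.85
ee_pos: [413.9, -175.0, 157.5]
eef_rot: [[0.185, 0.983, -0.001], [0.983, -0.185, -0.003], [-0.003, -0.001, -1.0]]
ft_force: [1.2, -0.1, 0.1]
opening: 61.1
gripper_force: 0.0
```

```bash
python3 v.py k
```

```text
[ 413.89579518 -174.95140631  157.54141366] 61.06472259269559
```

View pics/k.png

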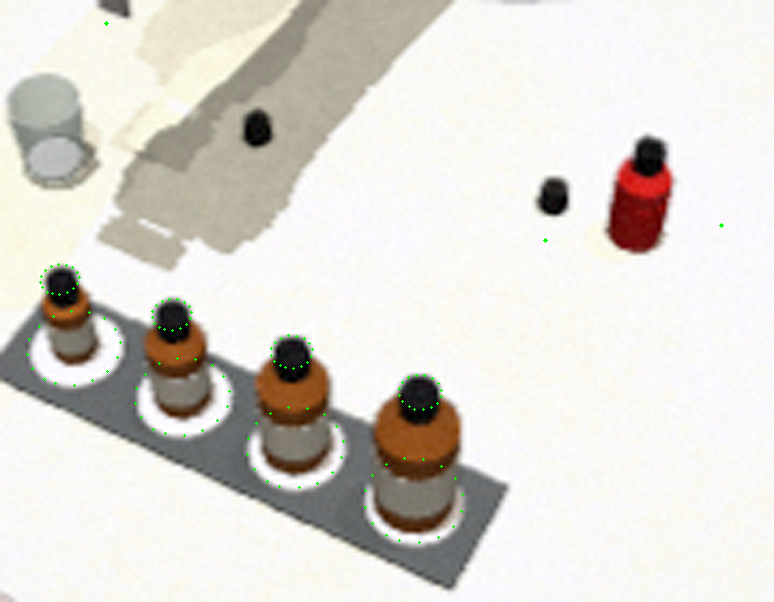

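All four bottles stand centred, tallest at the hot-plate end, with the cap overlays matching. The beaker is still at (47,130) and the gripper is clear.

```bash
python3 -c "
from station import manip
print(manip.finish_job())"
```

```text
the job is handed in; nothing more can be done
None
```

The four amber bottles stand upright and centred on the tiles, tallest on tile 1 nearest the hot plate and shortest on tile 4; the beaker is untouched, the gripper is empty and clear, and the job was handed in at about 26 s (no verdict was returned).

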